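Dock a test cartridge along the reader's rail and start the reading

TASK

Load the cartridge reader using only fingertips, without picking anything up: push the blue-capped cartridge across the deck until it sits flush against the reader's rail, then, keeping it along the rail, slide it into the corner pocket until it is fully home against the end stop. Only then press the green start button fully down and let it go. Leave the red-capped used cartridge and everything else on the desk where it is.

Things in the scene. Friction and masses are not known exactly. Their poses are not given: they have to be found in the camera images.
- reader: Low test-cartridge reader, fixed on the desk, yaw within 0.25 rad. Origin: underside of its deck; x points away from the robot to the rail, y (left) along the rail to the pocket. Flat black deck, top 10 mm above the desk, x -90 to 100, y -150 to 160 mm. White end block x 0 to 100, y 110 to 160, top 32 mm above the desk; its face at y = 110 is the end stop.
- rail_mid (a point): Point on the aluminium rail's straight face at deck level, reader x 50, y -20 mm, axes as the reader's. The face looks to -x and runs from y -150 to the end stop at y 110; its top is 24 mm above the desk. Behind it a white housing, x 60 to 100, top 30 mm above the desk.
- dock_home (a point): Point on the deck, reader x 30, y 82 mm, axes as the reader's: the cartridge's underside centre lies here when fully home. Green-floored pocket 44.5 mm wide between the rail and a side wall (inner face x 5.5, 6 mm thick, y 80 to 110, top 24 mm above desk). Its mouth, towards -y, is flared by a slanted guide out to y 57, x -6. Half the cartridge sticks out when home.
- cartridge: Blue-capped test cartridge, loose, flat on the deck off the rail and right of the pocket: a white plastic box 40 (its x) x 56 (its y, along the rail) x 12 mm high, about 45 g, the blue end at +y, towards the pocket, turned by up to 0.5 rad at the start. Origin: centre of its underside. Smooth: it slides easily on the deck and rail (friction about 0.25).
- start (a joint): Travel of the green start button, 0 up to 0.005 m fully pressed (about 5 N); it springs back up.
- start_top (a point): Centre of the top of the green start button (24 mm across, pressed downwards), on top of the reader's end block; moves with the button.
- used_cartridge: Red-capped used cartridge of the same shape, 40 x 56 x 12 mm, loose on the deck's near left part; leave alone. Origin: centre of its underside.
- mouse: Black computer mouse, 100 x 58 x 30 mm, on the desk; leave alone. Origin: centre of its underside.
- pen: Blue pen, 130 mm long, 9 mm thick, on the desk left of the reader; leave alone. Origin: centre of its underside.
- sanitizer: Clear hand-rub bottle with blue label and cap, 64 mm across, 160 mm tall; leave alone. Origin: centre of its underside.
- specimen_jar: White specimen jar with yellow cap, 44 mm across, 60 mm tall; leave alone. Origin: centre of its underside.
- mug: White mug, 80 mm across, 90 mm tall; leave alone. Origin: centre of its underside.
- stapler: Blue and black stapler, 130 x 34 x 38 mm; leave alone. Origin: centre of its underside.
Things that resemble listed ones, but are neither listed nor needed, are in the scene too. Leave any orange look-alike of the cartridge alone.

How it is judged:
By the outcome, as a careful person would: the job done as asked, in the order asked, and still so for the second after the job is handed in, with the robot touching nothing.
It also fails if it takes over 51 s, if anything falls off the work surface, if the arm or the gripper's body presses on something with over 40 N, if the wrist force passes 120 N, or if a joint passes its speed limit or range.

ROBOT

A 6-joint arm with a two-finger parallel gripper is mounted at the origin on the work surface. World frame = base frame: x ahead of the robot, y to its left, z up, the work surface at z = 0. Lengths are in m, angles in degrees, forces in N, time in s.
With the tool pointing down it reaches from about 0.35 to 0.875 m from the base axis. Payload 4.2 kg.
Tool frame: the origin (TCP) lies at the very end of the fingers, on their centre line; the grasp point (between the pads) lies 19 mm behind it (r.grip_point_offset is the distance from the TCP to the grasp point, in m); z points along the fingers, y is the line along which they close (so a half turn about z gives the same grasp; the last joint's range is limited). The gripper opens to 87 mm and grips with 3 to 60 N. Pads are 19 mm wide; open, the fingers measure 117 mm over their backs; the gripper's body (75 mm by 190 mm) begins 51 mm behind the grasp point.
Start: joints at [-52.907, 22.042, 0.453, 0, -68.411, -14.817], TCP at [0.237, -0.578, 0.223] pointing down, gripper open.
Joint ranges: [-179.83, 179.83], [-69.29, 118.12], [-61.27, 80.66], [-181.25, 117.63], [-171.15, -9.14], [-177.46, 177.46]. Speed limits (degrees/s): [159.86, 159.86, 180, 180, 180, 180].

INTERFACE

Orientations are given as a 3x3 rotation matrix whose columns are the frame's x, y, z axes.
In Python, from station import r, cams gives the robot as it stands. The module is installed in compiled form; this text tells all that it offers.
- The arm moves only by the shell command python3 -m handwheel 'ROWS'. ROWS is JSON, a list that holds one entry, the list of rows, each a list of 7 numbers: the turn, a rotation vector about the tool's x, y, z in units of 6 degrees (1.0 is 6 degrees), then the shift along the tool's x, y, z in m, then the finger opening in m, from 0 to 0.087. In form: [[[ax, ay, az, x, y, z, jaw], ...]]. A call has 1 to 12 rows; each row shifts and turns the commanded pose from where the row before left it, along the tool's axes as they then stand; what a row does not reach is not made up. A row lasts 1/10 s, in which the tool goes at most 50 mm and 8.59 degrees, less where a joint would pass 70% of its speed; a pose out of reach is approached as far as the arm can. A call with a gripper value outside its range is refused whole. The fingers move at their own pace and stop on an object; the grip force is fixed at half the most. Time passes only in rows, so rows that do not move let the fingers close. It gives the time, the measured TCP pose, the force, the opening and the grip force at its end, in the units of the state.
- r.sense(): the state, without advancing time (a new reading comes with each control period).
- cams.capture(name): name is "side" or "top"; returns the picture (420x560x3 uint8, red, green, blue); there is no depth.
- cams.get_calibration(name): a dict with "camera_matrix" (3x3 intrinsics, pixels), "k1" (the pictures are not rectified: a ray, as slopes to the right and down, at radius r is drawn at 1 + k1 r^2 times it, then the intrinsics apply), "rvec" (rotation vector, rad) and "tvec" (3), from world to camera coordinates, as OpenCV has them. Camera axes: x right, y down, z forward; pixel columns grow to the right and rows downward; lengths in m; the calibration is good to about 2 mm. A picture is of the moment at which its call begins. get_calibration takes no time and is no camera call.
- r.finish_job(): hands the job in; it is judged then, once.
The state is a dict: "time_s": time; "joints": joint angles; "joint_velocities": joint speeds; "effort": joint torques, N m; "tcp_pos": TCP position; "ee_rot": TCP orientation; "wrist_force": force on the tool from outside, world axes, zero at the start; "moment": the same for the moment, N m; "gripper_width": opening from 0.0 (shut) to 1.0 (fully open); "gripper_force": force on a finger pad.
Only numpy, scipy, OpenCV 4.12 (cv2) and the standard library are available. Lean on these libraries where they do the work, as an engineer would, in place of code of your own. Each camera call takes 0.05 s, during which the arm holds its last target. There are 200 camera calls.

## Working session

There is one attempt and no reset: what is moved stays moved. The work goes in short steps, Python scripts to look and compute and a shell command to move; the robot and the scene stay as the last step left them, time stands still between calls to the robot, and variables do not carry over. Pictures are saved under pics/ and viewed, at most 10 in all, crops included, and the job is handed in when it is done.

```bash
mkdir -p pics; cat > h.py <<'E'
import numpy as np, cv2
from station import r, cams
def cal(n):
    c=cams.get_calibration(n); K=np.array(c["camera_matrix"]); R=cv2.Rodrigues(np.array(c["rvec"],float))[0]
    return K,np.array([c["k1"],0,0,0.]),R,np.array(c["tvec"],float).ravel(),np.array(c["rvec"],float)
def ray(n,px,z):
    K,d,R,t,_=cal(n)
    p=cv2.undistortPoints(np.array(px,float).reshape(-1,1,2),K,d).reshape(-1,2)
    D=np.c_[p,np.ones(len(p))]@R; C=-R.T@t
    return C+D*((z-C[2])/D[:,2:])
def proj(n,P):
    K,d,R,t,rv=cal(n); return cv2.projectPoints(np.array(P,float).reshape(-1,3),rv,t,K,d)[0].reshape(-1,2)
def shot(n,f):
    im=cams.capture(n)[:,:,::-1].copy(); cv2.imwrite(f,im); return im
E
python3 - <<'E'
from h import *
a=shot("top","pics/top0.png"); b=shot("side","pics/side0.png")
for n in("top","side"):
    K,d,R,t,_=cal(n); print(n,K.round(1).tolist(),d[0],(-R.T@t).round(3),R[2].round(2))
s=r.sense(); print(s["time_s"],s["tcp_pos"],np.round(s["ee_rot"],3).tolist(),s["gripper_width"])
E
```

```text
top [[434.6, 0.0, 282.6], [0.0, 434.6, 210.3], [0.0, 0.0, 1.0]] 0.0396412764792916 [0.418 0.051 1.185] [ 0.06 -0.   -1.  ]
side [[451.6, 0.0, 278.8], [0.0, 451.6, 202.3], [0.0, 0.0, 1.0]] 0.040740087484718385 [0.228 0.695 0.933] [ 0.25 -0.59 -0.77]
0.1 [ 0.23671095 -0.57784172  0.22155758] [[-0.925, -0.379, -0.001], [-0.379, 0.925, 0.002], [0.0, 0.002, -1.0]] 0.9967177403320919
```

View pics/top0.png

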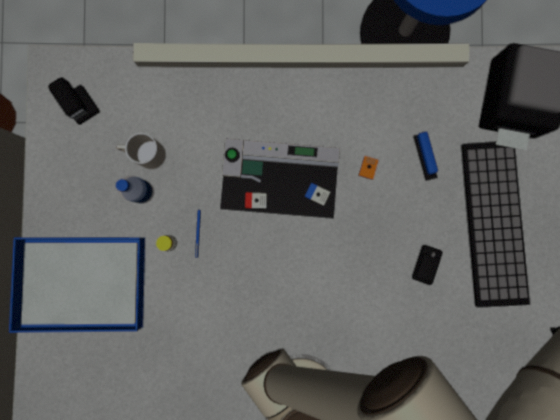

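View pics/side0.png

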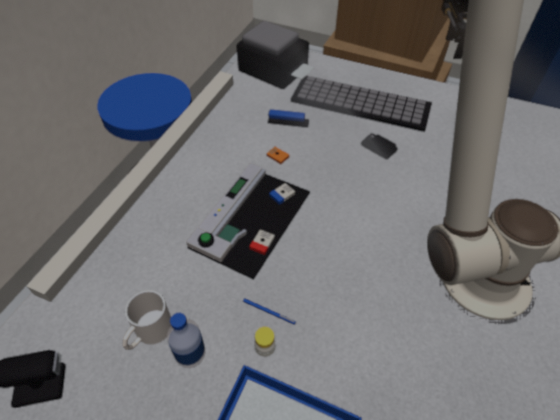

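The top view shows three cartridge-like objects: blue-capped at (318,194) on the black deck, red-capped (used) at (256,200), and an orange look-alike off the deck at (369,167). The one at (318,194) fits, since its cap is blue and it lies right of the pocket and off the rail. The button is at about (232,154). I'll measure these and confirm in a crop.

```bash
cat >> h.py <<'E'
def hsv(im): return cv2.cvtColor(im,cv2.COLOR_BGR2HSV)
def deck(im):
    # deck black region in top image -> near & side edges
    g=im.max(2); m=np.zeros_like(g); m[130:225,210:350]=(g[130:225,210:350]<45)*255
    m=cv2.morphologyEx(m,cv2.MORPH_CLOSE,np.ones((3,3)))
    c=max(cv2.findContours(m,0,2)[0],key=cv2.contourArea); return c
def cart(im,box):
    x0,y0,x1,y1=box; s=im[y0:y1,x0:x1]; g=s.max(2); m=((g>70)*255).astype(np.uint8)
    cs=cv2.findContours(m,0,1)[0]; c=max(cs,key=cv2.contourArea); return c+np.array([x0,y0]),
E
python3 - <<'E'
from h import *
a=cv2.imread("pics/top0.png")
cv2.imwrite("pics/crop0.png",cv2.resize(a[132:225,212:386],None,fx=4.5,fy=4.5,interpolation=cv2.INTER_CUBIC))
c=deck(a); hull=cv2.convexHull(c); ap=cv2.approxPolyDP(hull,4,True).reshape(-1,2); print("deck hull",ap.tolist(),ray("top",ap,.01).round(4)[:,:2].tolist())
k,=cart(a,(298,175,334,212)); rc=cv2.minAreaRect(k); bp=cv2.boxPoints(rc); print(rc,bp.tolist())
w=ray("top",bp,.022); print(w.round(4).tolist(),w.mean(0), [np.linalg.norm(w[i]-w[i-1]) .round(4) for i in range(4)])
H=hsv(a); m=cv2.inRange(H,(100,120,60),(130,255,255)); m[:, :298]=0;m[:,334:]=0;m[:175]=0;m[212:]=0
p=np.argwhere(m)[:,::-1].mean(0); print("blue",p,ray("top",p,.022))
m=cv2.inRange(H,(45,80,40),(85,255,255)); m[:, :220]=0;m[:,242:]=0;m[:142]=0;m[168:]=0
p=np.argwhere(m)[:,::-1].mean(0); print("btn",p,m.sum()/255,ray("top",p,.037))
b=cv2.imread("pics/side0.png"); m=cv2.inRange(hsv(b),(45,80,40),(85,255,255)); m[:,:192]=0;m[:,216:]=0;m[:230]=0;m[249:]=0
p=np.argwhere(m)[:,::-1].mean(0); print("btn side",p,ray("side",p,.037))
E
```

```text
deck hull [[224, 177], [263, 162], [335, 167], [332, 217], [222, 208]] [[0.5838, 0.2087], [0.625, 0.1029], [0.6113, -0.0933], [0.475, -0.0842], [0.4993, 0.2134]]
((317.1000061035156, 193.8000030517578), (21.466251373291016, 15.652474403381348), 26.56505012512207) [[304.0, 196.0], [311.0, 182.0], [330.20001220703125, 191.60000610351562], [323.20001220703125, 205.60000610351562]]
[[0.5309, -0.008, 0.022], [0.5687, -0.027, 0.022], [0.5428, -0.0785, 0.022], [0.505, -0.0595, 0.022]] [ 0.53684758 -0.04323588  0.022     ] [np.float64(0.0575), np.float64(0.0423), np.float64(0.0576), np.float64(0.0422)]
blue [310.33018868 190.41509434] [[ 0.54595556 -0.02509987  0.022     ]]
btn [231.2375 153.55  ] 80.0 [[0.64287268 0.18634157 0.037     ]]
btn side [205.24705882 237.31764706] [[0.64066521 0.17833259 0.037     ]]
```

View pics/crop0.png

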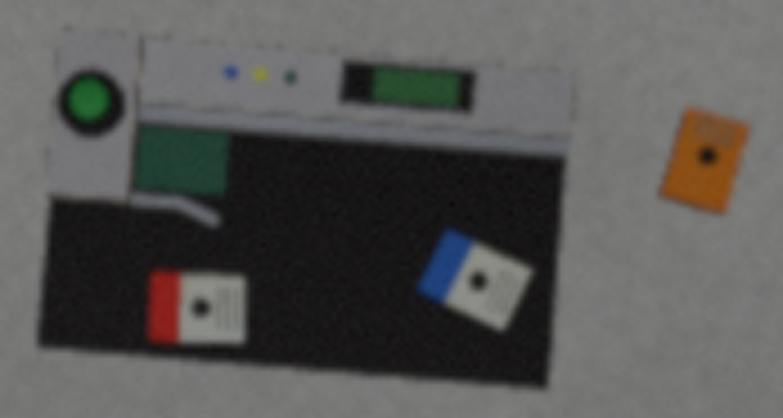

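The crop confirms the blue-capped cartridge at crop (477,281), with the red one at (200,307) and orange off the deck at (705,160). The pocket (green floor) is at (182,158), the guide tip at (217,222), and the rail foot runs from (230,135) to (563,157). Next I'll get the reader pose from edge fits.

```bash
cat >> h.py <<'E'
def cross(v,i0,i1):
    # first crossing of mid level from dark at i0 toward bright at i1
    st=1 if i1>i0 else -1; idx=list(range(i0,i1,st)); p=v[idx].astype(float); th=(p.min()+p.max())/2
    k=np.argmax(p>th); return idx[k-1]+st*(th-p[k-1])/(p[k]-p[k-1])
def reader(im):
    g=cv2.cvtColor(im,cv2.COLOR_BGR2GRAY)
    near=ray("top",[(u,cross(g[:,u],206+int((u-240)*.08),222)) for u in range(270,330,2)],.01)[:,:2]
    rail=ray("top",[(u,cross(g[:,u],174,155)) for u in range(268,330,2)],.01)[:,:2]
    right=ray("top",[(cross(g[v],328,343),v) for v in range(172,214,2)],.01)[:,:2]
    left=ray("top",[(cross(g[v],228,214),v) for v in range(182,206,2)],.01)[:,:2]
    f=lambda P:cv2.fitLine(P.astype(np.float32),cv2.DIST_HUBER,0,.001,.001).ravel()
    return [f(x) for x in(near,rail,right,left)]
E
python3 - <<'E'
from h import *
a=cv2.imread("pics/top0.png")
L=reader(a)
for l in L: print(l.round(4), np.degrees(np.arctan2(-l[0],l[1]))if abs(l[1])>abs(l[0]) else np.degrees(np.arctan2(l[1],l[0])))
d=L[1][:2]*np.sign(L[1][1]); d2=L[0][:2]*np.sign(L[0][1]); ey=(d+d2)/2; ey/=np.linalg.norm(ey); ex=np.array([ey[1],-ey[0]])
print("yaw",np.degrees(np.arctan2(-ey[0],ey[1])),"rail-near",(L[1][2:]-L[0][2:])@ex,"left-right",(L[3][2:]-L[2][2:])@ey)
ox=((L[1][2:]@ex-.05)+(L[0][2:]@ex+.09))/2; oy=((L[2][2:]@ey+.15)+(L[3][2:]@ey-.16))/2
O=ex*ox+ey*oy; print("O",O,ex,ey)
for n,P in(("btn",(.6429,.1863)),("btnside",(.6407,.1783)),("cart",(.53685,-.04324)),("blue",(.546,-.0251))):
    v=np.array(P)-O; print(n,v@ex,v@ey)
E
```

```text
[0.0806 0.9967 0.4807 0.0137] -4.6213374
[0.0798 0.9968 0.6219 0.0091] -4.5775695
[ 0.9968 -0.0806  0.5414 -0.0933] -4.620275
[ 0.9968 -0.0803  0.5396  0.2161] -4.607723
yaw -4.5994534 rail-near 0.14102648 left-right 0.3082748
O [0.5747623  0.05363587] [ 0.9967797  -0.08018942] [0.08018942 0.9967797 ]
btn 0.05728003037218949 0.1377008301775445
btnside 0.05572863044981859 0.1295501760076274
cart -0.030021774844778557 -0.09960406580653891
blue -0.022355876881433513 -0.08078874919754371
```

Reader origin is about (0.5748, 0.0536) with yaw −4.6°. The size checks agree: rail to near edge 141 mm (140 nominal), left to right 308 mm (310 nominal). In reader axes the cartridge is at (−30, −100) mm, turned about −22° relative to the rail. First move: turn the tool's y axis along the rail, then travel.

```bash
cat >> h.py <<'E'
O=np.array([.5748,.0536]); EX=np.array([.99678,-.08019]); EY=np.array([.08019,.99678])
def rd(p): v=np.asarray(p)[:2]-O; return np.array([v@EX,v@EY])
def goto(x,y,z):
    s=r.sense(); p=np.array(s["tcp_pos"]); R=np.array(s["ee_rot"]); t=np.r_[O+EX*x+EY*y,z]
    print("t",round(s["time_s"],2),"reader",rd(p).round(4),"z",round(p[2],4),"F",np.round(s["wrist_force"],1),"yrel",round(float(np.degrees(np.arctan2(-(R[:2,1]@EX),R[:2,1]@EY))),2),"tilt",R[2].round(3),"need tool",(R.T@(t-p)).round(4))
E
python3 -m handwheel '[[[0,0,1.12,0,0,0,0.015],[0,0,1.12,0,0,0,0.015],[0,0,1.12,0,0,0,0.015],[0,0,1.12,0,0,0,0.015],[0,0,0,-0.008,0.022,0,0.015],[0,0,0,-0.016,0.044,0,0.015],[0,0,0,-0.016,0.044,0,0.015],[0,0,0,-0.016,0.044,0,0.015],[0,0,0,-0.016,0.044,0,0.015],[0,0,0,-0.016,0.044,0,0.015],[0,0,0,-0.016,0.044,0,0.015],[0,0,0,-0.016,0.044,0,0.015]]]'
python3 -c "
from h import *
goto(-.085,-.10,.08)"
```

```text
time_s: 1.3
tcp_pos: [0.3832, -0.2572, 0.2224]
ee_rot: [[-0.997, 0.081, -0.0], [0.081, 0.997, 0.0], [0.0, 0.0, -1.0]]
wrist_force: [0.1, 0.6, -0.0]
gripper_width: 0.176
gripper_force: 0.0
t 1.3 reader [-0.1661 -0.3251] z 0.2224 F [ 0.1  0.6 -0. ] yrel -0.02 tilt [ 0.  0. -1.] need tool [-0.081   0.2251  0.1424]
```

```bash
python3 -m handwheel '[[[0,0,0,-0.016,0.044,0.02,0.015],[0,0,0,-0.016,0.044,0.02,0.015],[0,0,0,-0.016,0.044,0.02,0.015],[0,0,0,-0.016,0.044,0.02,0.015],[0,0,0,-0.011,0.032,0.02,0.015],[0,0,0,-0.006,0.017,0.02,0.015],[0,0,0,0,0,0.02,0.015],[0,0,0,0,0,0.01,0.015],[0,0,0,0,0,0,0.015]]]'
python3 - <<'E'
from h import *
goto(-.085,-.10,.0145)
a=shot("top","pics/top1.png"); b=shot("side","pics/side1.png")
cv2.imwrite("pics/pair1.png",np.hstack([cv2.resize(a[130:240,210:350],(480,377)),cv2.resize(b[130:280,180:330],(320,377))[:, :320]]))
E
```

```text
time_s: 2.2
tcp_pos: [0.4791, -0.0446, 0.0726]
ee_rot: [[-0.997, 0.081, -0.004], [0.081, 0.997, -0.001], [0.004, -0.001, -1.0]]
wrist_force: [0.4, -0.8, 0.7]
gripper_width: 0.169
gripper_force: 0.0
t 2.2 reader [-0.0875 -0.1056] z 0.0726 F [ 0.4 -0.8  0.7] yrel -0.02 tilt [ 0.004 -0.001 -1.   ] need tool [-0.0027  0.0057  0.0581]
```

View pics/pair1.png

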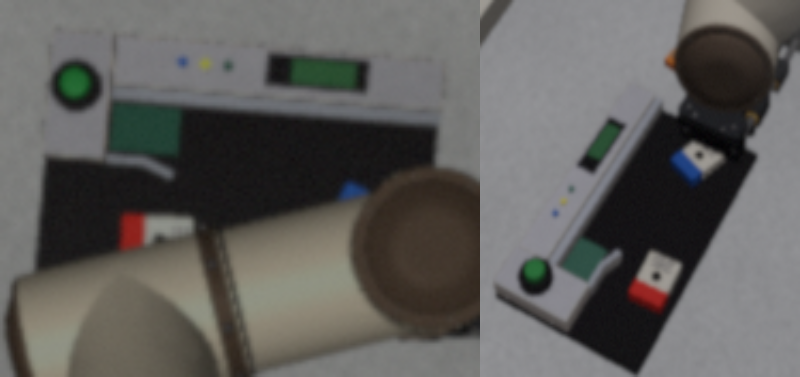

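The pair shows the gripper behind the blue cartridge: it sits at (700,155) in the right-hand side-view half, and its blue corner at (352,190) in the top half. The arm blocks the rest of the top view. The used cartridge is clear of it at (655,280). Descending.

```bash
python3 -m handwheel '[[[0,0,0,0,0.005,0.015,0.015],[0,0,0,0,0,0.02,0.015],[0,0,0,0,0,0.014,0.015],[0,0,0,0,0,0.008,0.015],[0,0,0,0,0,0,0.015],[0,0,0,0,0,0,0.015]]]'
python3 -c "
from h import *
goto(0,-.10,.0145)"
```

```text
time_s: 2.9
tcp_pos: [0.4816, -0.0394, 0.0178]
ee_rot: [[-0.997, 0.08, 0.002], [0.08, 0.997, 0.0], [-0.002, 0.0, -1.0]]
wrist_force: [0.4, -0.1, -0.4]
gripper_width: 0.17
gripper_force: 0.0
t 2.9 reader [-0.0855 -0.1002] z 0.0178 F [ 0.4 -0.1 -0.4] yrel -0.01 tilt [-0.002  0.    -1.   ] need tool [-0.0855  0.0002  0.0035]
```

```bash
python3 -m handwheel '[[[0,0,0,0,0,0.003,0.015],[0,0,0,-0.005,0,0,0.015],[0,0,0,-0.006,0,0,0.015],[0,0,0,-0.006,0,0,0.015],[0,0,0,-0.006,0,0,0.015],[0,0,0,-0.006,0,0,0.015],[0,0,0,-0.006,0,0,0.015],[0,0,0,-0.006,0,0,0.015],[0,0,0,-0.006,0,0,0.015],[0,0,0,-0.005,0,0,0.015],[0,0,0,-0.005,0,0,0.015],[0,0,0,-0.003,0,0,0.015]]]'
python3 - <<'E'
from h import *
goto(0,-.10,.0145)
b=shot("side","pics/side2.png"); cv2.imwrite("pics/s2.png",cv2.resize(b[140:260,190:320],None,fx=4,fy=4,interpolation=cv2.INTER_CUBIC))
E
```

```text
time_s: 4.1
tcp_pos: [0.5412, -0.0441, 0.014]
ee_rot: [[-0.997, 0.08, 0.0], [0.08, 0.997, 0.0], [-0.0, 0.0, -1.0]]
wrist_force: [0.1, 0.3, -0.1]
gripper_width: 0.176
gripper_force: 0.1
t 4.1 reader [-0.0257 -0.1001] z 0.014 F [ 0.1  0.3 -0.1] yrel -0.01 tilt [-0.  0. -1.] need tool [-0.0257  0.0001 -0.0005]
```

View pics/s2.png

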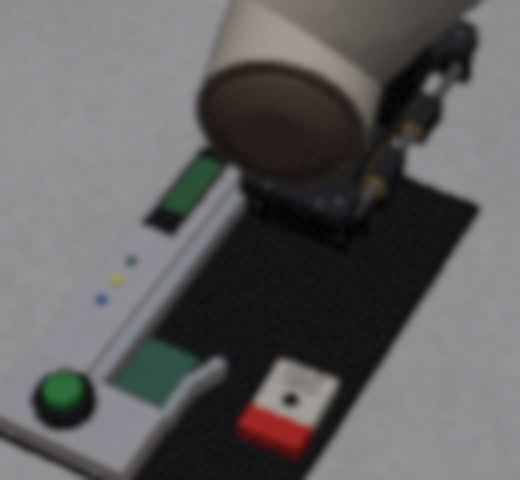

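The gripper at (300,200) hides the cartridge, and there is no sign of it elsewhere on the deck. The used one at (290,405) has not moved. I'll continue slowly and watch the force.

```bash
python3 -m handwheel '[[[0,0,0,-0.004,0,0,0.015],[0,0,0,-0.004,0,0,0.015],[0,0,0,-0.004,0,0,0.015],[0,0,0,-0.004,0,0,0.015],[0,0,0,-0.003,0,0,0.015],[0,0,0,-0.002,0,0,0.015],[0,0,0,-0.001,0,0,0.015],[0,0,0,0,0,0,0.015]]]'
python3 -c "
from h import *
goto(0,-.10,.0145)"
```

```text
time_s: 4.95
tcp_pos: [0.5627, -0.0459, 0.014]
ee_rot: [[-0.997, 0.08, 0.0], [0.08, 0.997, 0.0], [-0.0, 0.0, -1.0]]
wrist_force: [-0.7, 0.1, -0.4]
gripper_width: 0.171
gripper_force: 0.0
t 4.95 reader [-0.0041 -0.1002] z 0.014 F [-0.7  0.1 -0.4] yrel -0.01 tilt [-0.  0. -1.] need tool [-0.0041  0.0002 -0.0005]
```

```bash
python3 -m handwheel '[[[0,0,0,-0.001,0,0,0.015],[0,0,0,-0.001,0,0,0.015],[0,0,0,-0.001,0,0,0.015],[0,0,0,0,0,0,0.015]]]'
python3 -m handwheel '[[[0,0,0,-0.001,0,0,0.015],[0,0,0,-0.001,0,0,0.015],[0,0,0,0,0,0,0.015]]]'

```

```text
time_s: 5.35
tcp_pos: [0.5643, -0.0462, 0.0137]
ee_rot: [[-0.997, 0.081, -0.003], [0.081, 0.997, -0.0], [0.003, -0.0, -1.0]]
wrist_force: [-3.4, 0.8, 0.2]
gripper_width: 0.172
gripper_force: 1.5
time_s: 5.65
tcp_pos: [0.5644, -0.0465, 0.0132]
ee_rot: [[-0.997, 0.081, -0.007], [0.081, 0.997, -0.0], [0.007, -0.001, -1.0]]
wrist_force: [-6.1, 1.5, 3.4]
gripper_width: 0.17
gripper_force: 3.4
```

It is in contact at the rail: TCP at x ≈ −2 mm, blocked at 6 N. Backing off, lifting and moving to the right to look.

```bash
python3 -m handwheel '[[[0,0,0,0.003,0,0,0.015],[0,0,0,0.01,0,0,0.015],[0,0,0,0.02,0,0,0.015],[0,0,0,0,0,-0.02,0.015],[0,0,0,0,0,-0.04,0.015],[0,0,0,0,-0.03,-0.02,0.015],[0,0,0,0,-0.045,0,0.015],[0,0,0,0,-0.045,0,0.015],[0,0,0,0,-0.03,0,0.015],[0,0,0,0,0,0,0.015]]]'
python3 - <<'E'
from h import *
goto(.03,-.17,.06); print(r.sense()["joints"])
a=shot("top","pics/top3.png"); b=shot("side","pics/side3.png")
cv2.imwrite("pics/pair3.png",np.hstack([cv2.resize(a[130:240,210:350],(480,377)),cv2.resize(b[130:280,180:330],(320,377))]))
E
```

```text
time_s: 6.65
tcp_pos: [0.5226, -0.1962, 0.0944]
ee_rot: [[-0.996, 0.085, 0.003], [0.085, 0.996, -0.001], [-0.003, -0.001, -1.0]]
wrist_force: [-0.8, 0.6, -0.6]
gripper_width: 0.175
gripper_force: 0.0
t 6.65 reader [-0.032  -0.2531] z 0.0944 F [-0.8  0.6 -0.6] yrel -0.25 tilt [-0.003 -0.001 -1.   ] need tool [-0.0615  0.0834  0.0345]
[-3.92058704e+00  2.28091261e+01 -1.88880761e+01  4.21714050e-02
 -4.81551541e+01 -9.09616549e+01]
```

View pics/pair3.png

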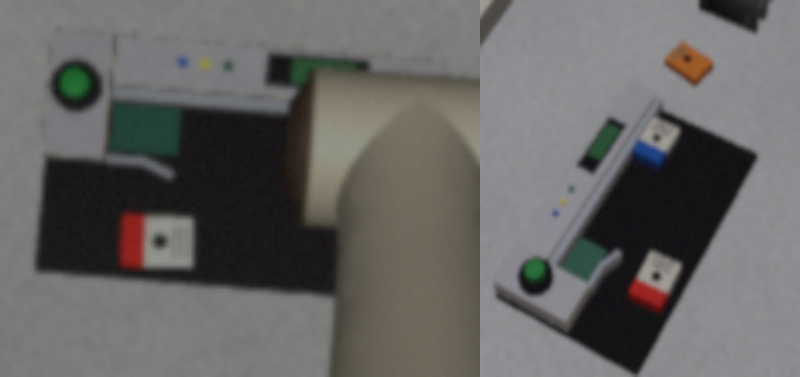

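The side view shows the cartridge at (657,140) lying along the rail, with the blue end toward the pocket. The used and orange ones have not moved. I'll measure where it lies while turning the gripper −90° about tool z (joint 6 has room that way).

```bash
python3 - <<'E'
from h import *
q=np.array([(679,125),(650,118),(632,152),(664,163)],float); q=np.c_[180+(q[:,0]-480)*150/320,130+q[:,1]*150/377]
w=ray("side",q,.022); print([rd(p).round(4).tolist() for p in w])
E
python3 -m handwheel '[[[0,0,-1.25,0,0,0,0.006],[0,0,-1.25,0,0,0,0.006],[0,0,-1.25,0,0,0,0.006],[0,0,-1.25,0,0,0,0.006],[0,0,-1.25,0,0,0,0.006],[0,0,-1.25,0,0,0,0.006],[0,0,-1.25,0,0,0,0.006],[0,0,-1.25,0,0,0,0.006],[0,0,-1.25,0,0,0,0.006],[0,0,-1.25,0,0,0,0.006],[0,0,-1.25,0,0,0,0.006],[0,0,-1.25,0,0,0,0.006]]]'
python3 -c "
from h import *
goto(.029,-.175,.05)"
```

```text
[[0.0073, -0.1276], [0.0453, -0.1191], [0.0408, -0.0651], [-0.0022, -0.0705]]
time_s: 7.95
tcp_pos: [0.5232, -0.1916, 0.0942]
ee_rot: [[-0.073, -0.997, 0.001], [-0.997, 0.073, -0.0], [-0.0, -0.001, -1.0]]
wrist_force: [0.1, 0.9, -1.2]
gripper_width: 0.069
gripper_force: 0.0
t 7.95 reader [-0.0318 -0.2486] z 0.0942 F [ 0.1  0.9 -1.2] yrel 90.44 tilt [-0.    -0.001 -1.   ] need tool [-0.0731 -0.0613  0.0442]
```

```bash
python3 - <<'E'
from h import *
b=shot("side","pics/side4.png"); a=shot("top","pics/top4.png")
M=np.array([[O+EX*x+EY*y for x,y in((.07,.0),(-.07,.0),(-.07,-.16),(.07,-.16))]]).reshape(4,2)
out=[]
dst=np.float32([[0,0],[0,420],[480,420],[480,0]])
for n,im in(("side",b),("top",a)):
    q=proj(n,np.c_[M,np.full(4,.022)]).astype(np.float32)
    w=cv2.warpPerspective(im,cv2.getPerspectiveTransform(q,dst),(480,420),flags=cv2.INTER_CUBIC); out.append(w)
cv2.imwrite("pics/rect4.png",cv2.resize(np.hstack(out),(800,350)))
E
```

```text
(no output)
```

View pics/rect4.png

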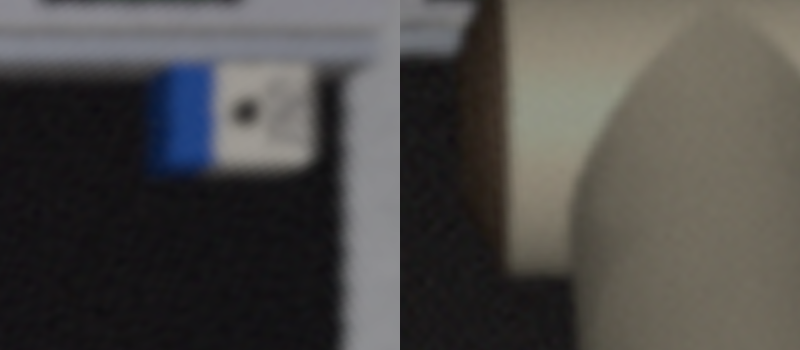

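The rectified side view shows the cartridge parallel to and touching the rail, with its back end at px 317 (y ≈ −127 mm). Moving behind it.

```bash
python3 -m handwheel '[[[0,0,0.07,0,0,0,0.006],[0,0,0,-0.025,-0.015,0,0.006],[0,0,0,-0.03,-0.025,0.01,0.006],[0,0,0,-0.02,-0.015,0.015,0.006],[0,0,0,-0.01,-0.004,0.015,0.006],[0,0,0,0,0,0.005,0.006],[0,0,0,0,0,0,0.006]]]'
python3 -c "
from h import *
goto(.027,-.163,.0145)"
```

```text
time_s: 8.75
tcp_pos: [0.5873, -0.1138, 0.0477]
ee_rot: [[-0.088, -0.996, -0.003], [-0.996, 0.088, -0.0], [0.0, 0.003, -1.0]]
wrist_force: [-0.4, -0.2, 0.2]
gripper_width: 0.072
gripper_force: 0.0
t 8.75 reader [ 0.0258 -0.1659] z 0.0477 F [-0.4 -0.2  0.2] yrel 89.53 tilt [ 0.     0.003 -1.   ] need tool [-0.0029 -0.0012  0.0332]
```

```bash
python3 -m handwheel '[[[0,0,-0.08,0,0,0.01,0.006],[0,0,0,0,-0.001,0.014,0.006],[0,0,0,0,0,0.009,0.006],[0,0,0,0,0,0,0.006],[0,0,0,0,0,0,0.006]]]'
python3 -c "
from h import *
goto(.027,.045,.0145)"
```

```text
time_s: 9.25
tcp_pos: [0.5896, -0.1141, 0.0156]
ee_rot: [[-0.08, -0.997, -0.001], [-0.997, 0.08, -0.0], [0.0, 0.001, -1.0]]
wrist_force: [0.1, 0.3, 0.2]
gripper_width: 0.071
gripper_force: 0.0
t 9.25 reader [ 0.0282 -0.1659] z 0.0156 F [0.1 0.3 0.2] yrel 90.04 tilt [ 0.     0.001 -1.   ] need tool [-0.2109  0.0011  0.0011]
```

```bash
python3 -m handwheel '[[[0,0,0,-0.004,0,0.001,0.006],[0,0,0,-0.006,0,0,0.006],[0,0,0,-0.006,0,0,0.006],[0,0,0,-0.006,0,0,0.006],[0,0,0,-0.006,0,0,0.006],[0,0,0,-0.007,0,0,0.006],[0,0,0,-0.007,0,0,0.006],[0,0,0,-0.007,0,0,0.006],[0,0,0,-0.007,0,0,0.006],[0,0,0,-0.007,0,0,0.006],[0,0,0,-0.007,0,0,0.006],[0,0,0,-0.007,0,0,0.006]]]'
python3 -m handwheel '[[[0,0,0,-0.007,0,0,0.006],[0,0,0,-0.007,0,0,0.006],[0,0,0,-0.007,0,0,0.006],[0,0,0,-0.007,0,0,0.006],[0,0,0,-0.005,0,0,0.006],[0,0,0,-0.003,0,0,0.006],[0,0,0,0,0,0,0.006]]]'
python3 - <<'E'
from h import *
goto(.027,.045,.0145)
b=shot("side","pics/side5.png")
M=np.array([O+EX*x+EY*y for x,y in((.07,.13),(-.07,.13),(-.07,-.07),(.07,-.07))])
q=proj("side",np.c_[M,np.full(4,.022)]).astype(np.float32)
cv2.imwrite("pics/rect5.png",cv2.warpPerspective(b,cv2.getPerspectiveTransform(q,np.float32([[0,0],[0,420],[600,420],[600,0]])),(600,420),flags=cv2.INTER_CUBIC))
E
```

```text
time_s: 10.45
tcp_pos: [0.596, -0.0364, 0.015]
ee_rot: [[-0.079, -0.997, 0.0], [-0.997, 0.079, -0.0], [0.0, -0.0, -1.0]]
wrist_force: [0.1, -0.7, -0.3]
gripper_width: 0.067
gripper_force: 0.1
time_s: 11.15
tcp_pos: [0.5989, -0.0006, 0.015]
ee_rot: [[-0.079, -0.997, 0.0], [-0.997, 0.079, 0.0], [-0.0, -0.0, -1.0]]
wrist_force: [-0.4, -0.9, 0.1]
gripper_width: 0.072
gripper_force: 0.0
t 11.15 reader [ 0.0284 -0.0521] z 0.015 F [-0.4 -0.9  0.1] yrel 90.08 tilt [-0. -0. -1.] need tool [-0.0971  0.0012  0.0005]
```

View pics/rect5.png

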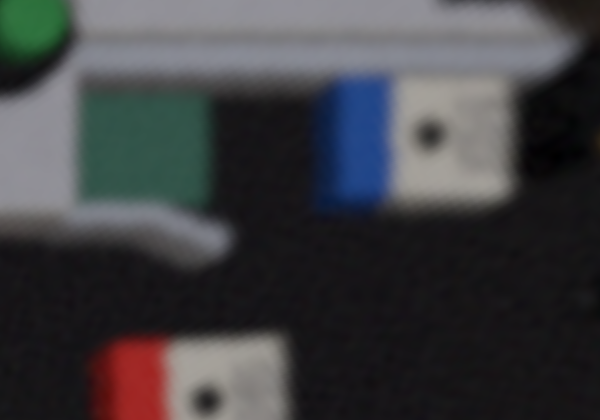

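The rectified view shows the cartridge at (420,140), still along the rail, with its blue end 35 mm short of the pocket floor and lined up with the mouth. Continuing, then creeping home.

```bash
python3 -m handwheel '[[[0,0,0,-0.005,0,0,0.006],[0,0,0,-0.007,0,0,0.006],[0,0,0,-0.007,0,0,0.006],[0,0,0,-0.007,0,0,0.006],[0,0,0,-0.007,0,0,0.006],[0,0,0,-0.007,0,0,0.006],[0,0,0,-0.006,0,0,0.006],[0,0,0,-0.005,0,0,0.006],[0,0,0,-0.005,0,0,0.006],[0,0,0,-0.005,0,0,0.006],[0,0,0,-0.005,0,0,0.006],[0,0,0,-0.005,0,0,0.006]]]'
python3 -m handwheel '[[[0,0,0,-0.004,0,0,0.006],[0,0,0,-0.004,0,0,0.006],[0,0,0,-0.003,0,0,0.006],[0,0,0,-0.003,0,0,0.006],[0,0,0,-0.002,0,0,0.006],[0,0,0,0,0,0,0.006]]]'
python3 -c "
from h import *
goto(.027,.045,.0145)"
```

```text
time_s: 12.4
tcp_pos: [0.6044, 0.07, 0.015]
ee_rot: [[-0.079, -0.997, -0.0], [-0.997, 0.079, 0.0], [-0.0, 0.0, -1.0]]
wrist_force: [0.6, -1.1, 0.7]
gripper_width: 0.074
gripper_force: 0.1
time_s: 13.0
tcp_pos: [0.6057, 0.0859, 0.015]
ee_rot: [[-0.079, -0.997, 0.0], [-0.997, 0.079, 0.0], [-0.0, -0.0, -1.0]]
wrist_force: [0.8, 0.0, 1.1]
gripper_width: 0.071
gripper_force: 0.0
t 13.0 reader [0.0282 0.0347] z 0.015 F [0.8 0.  1.1] yrel 90.07 tilt [-0. -0. -1.] need tool [-0.0103  0.0012  0.0005]
```

```bash
python3 -m handwheel '[[[0,0,0,-0.002,0,0,0.006],[0,0,0,-0.002,0,0,0.006],[0,0,0,-0.002,0,0,0.006],[0,0,0,-0.001,0,0,0.006],[0,0,0,-0.001,0,0,0.006],[0,0,0,0,0,0,0.006]]]'
python3 -m handwheel '[[[0,0,0,-0.001,0,0,0.006],[0,0,0,-0.001,0,0,0.006],[0,0,0,-0.001,0,0,0.006],[0,0,0,0,0,0,0.006]]]'
python3 -c "
from h import *
goto(.027,.045,.0145)"
```

```text
time_s: 13.6
tcp_pos: [0.6061, 0.0926, 0.015]
ee_rot: [[-0.079, -0.997, -0.001], [-0.997, 0.079, -0.001], [0.001, 0.001, -1.0]]
wrist_force: [0.2, -4.8, 0.3]
gripper_width: 0.072
gripper_force: 2.2
time_s: 14.0
tcp_pos: [0.6059, 0.0928, 0.015]
ee_rot: [[-0.08, -0.997, -0.003], [-0.997, 0.08, -0.005], [0.005, 0.003, -1.0]]
wrist_force: [2.5, -13.5, 0.5]
gripper_width: 0.07
gripper_force: 6.6
t 14.0 reader [0.0278 0.0416] z 0.015 F [  2.5 -13.5   0.5] yrel 90.02 tilt [ 0.005  0.003 -1.   ] need tool [-0.0034  0.0008  0.0005]
```

It is blocked at y = 41.6 mm with 13 N. The face offset is 12.4 mm, the same as at the rail contact (54 − 41.6 = 12.4), so it is home. Backing off, lifting and looking.

```bash
python3 -m handwheel '[[[0,0,0,0.003,0,0,0.006],[0,0,0,0.01,0,0,0.006],[0,0,0,0.015,0,0,0.006],[0,0,0,0.01,0,-0.02,0],[0,0,0,0,0,-0.035,0],[0,0,0,0.03,0,-0.035,0],[0,0,0,0.045,0,0,0],[0,0,0,0.03,0,0,0],[0,0,0,0,0,0,0]]]'
python3 - <<'E'
from h import *
goto(.055,.134,.08)
b=shot("side","pics/side6.png"); a=shot("top","pics/top6.png")
M=np.array([O+EX*x+EY*y for x,y in((.1,.165),(-.07,.165),(-.07,-.0),(.1,-.0))])
o=[]
for n,im in(("side",b),("top",a)):
    q=proj(n,np.c_[M,np.full(4,.022)]).astype(np.float32)
    o.append(cv2.warpPerspective(im,cv2.getPerspectiveTransform(q,np.float32([[0,0],[0,400],[388,400],[388,0]])),(388,400),flags=cv2.INTER_CUBIC))
    m=cv2.inRange(hsv(o[-1]),(45,100,60),(75,255,255)); m[:,130:]=0
    p=np.argwhere(m)[:,::-1].mean(0); 
    pi=cv2.perspectiveTransform(p.reshape(1,1,2),cv2.getPerspectiveTransform(np.float32([[0,0],[0,400],[388,400],[388,0]]),q)).reshape(2)
    print(n,"button",rd(ray(n,pi,.037)[0]).round(4))
cv2.imwrite("pics/rect6.png",np.hstack(o))
E
```

```text
time_s: 14.9
tcp_pos: [0.5942, -0.0494, 0.1053]
ee_rot: [[-0.084, -0.996, -0.0], [-0.996, 0.084, 0.0], [-0.0, 0.0, -1.0]]
wrist_force: [0.1, -0.3, 0.2]
gripper_width: 0.005
gripper_force: 0.0
t 14.9 reader [ 0.0276 -0.1011] z 0.1053 F [ 0.1 -0.3  0.2] yrel 89.79 tilt [-0.  0. -1.] need tool [-0.2352 -0.0265  0.0254]
side button [0.0565 0.1292]
top button [0.4152 0.7833]<stdin>:10: RuntimeWarning: Mean of empty slice.
  ret = um.true_divide(
```

View pics/rect6.png

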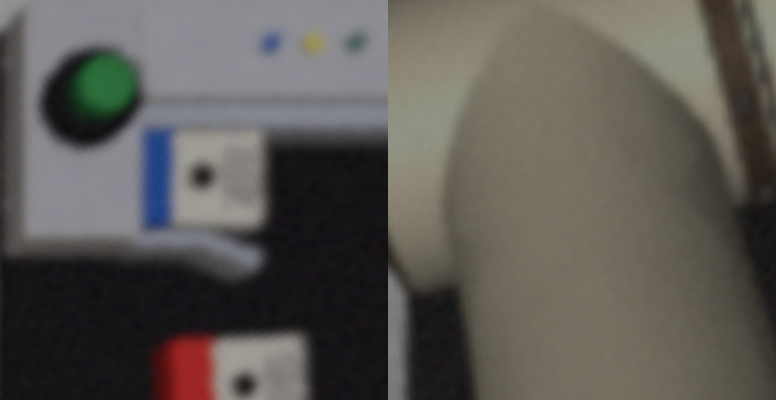

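The left half shows the cartridge home: its blue cap is against the end block at (145,180), it lies along the rail, and it is between the rail and the side wall. The red one has not moved. The two views place the button top at about (55, 136) mm with z ≈ 0.047. Moving above it with closed fingers.

```bash
python3 -m handwheel '[[[0,0,0,-0.02,-0.002,0,0],[0,0,0,-0.035,-0.004,0,0],[0,0,0,-0.04,-0.005,0,0],[0,0,0,-0.04,-0.005,0,0],[0,0,0,-0.04,-0.005,0,0],[0,0,0,-0.035,-0.004,0,0],[0,0,0,-0.02,-0.003,0,0],[0,0,0,-0.006,0,0.01,0],[0,0,0,0,0,0.015,0],[0,0,0,0,0,0.005,0],[0,0,0,0,0,0,0]]]'
python3 -c "
from h import *
goto(.055,.1355,.055)"
```

```text
time_s: 16.1
tcp_pos: [0.6405, 0.1851, 0.0729]
ee_rot: [[-0.081, -0.997, -0.004], [-0.997, 0.081, -0.002], [0.002, 0.004, -1.0]]
wrist_force: [0.2, 0.5, 0.5]
gripper_width: 0.003
gripper_force: 0.0
t 16.1 reader [0.055  0.1363] z 0.0729 F [0.2 0.5 0.5] yrel 89.95 tilt [ 0.002  0.004 -1.   ] need tool [ 0.0008 -0.0001  0.0179]
```

```bash
python3 -m handwheel '[[[0,0,0,0,0,0.008,0],[0,0,0,0,0,0.006,0],[0,0,0,0,0,0.003,0],[0,0,0,0,0,0,0]]]'
python3 -m handwheel '[[[0,0,0,0,0,0.002,0],[0,0,0,0,0,0.002,0],[0,0,0,0,0,0.002,0],[0,0,0,0,0,0,0]]]'
python3 -m handwheel '[[[0,0,0,0,0,0.001,0],[0,0,0,0,0,0.001,0],[0,0,0,0,0,0,0]]]'
```

```text
time_s: 16.5
tcp_pos: [0.6415, 0.1867, 0.0574]
ee_rot: [[-0.08, -0.997, -0.001], [-0.997, 0.08, -0.0], [0.001, 0.001, -1.0]]
wrist_force: [0.1, 0.1, -0.8]
gripper_width: 0.008
gripper_force: 0.0
time_s: 16.9
tcp_pos: [0.642, 0.1872, 0.0523]
ee_rot: [[-0.079, -0.997, 0.001], [-0.997, 0.079, 0.0], [-0.0, -0.001, -1.0]]
wrist_force: [-1.0, 0.7, 2.8]
gripper_width: 0.003
gripper_force: 1.1
time_s: 17.2
tcp_pos: [0.642, 0.1872, 0.0504]
ee_rot: [[-0.079, -0.997, 0.001], [-0.997, 0.079, 0.0], [-0.0, -0.001, -1.0]]
wrist_force: [-1.5, 0.9, 3.1]
gripper_width: 0.006
gripper_force: 1.7
```

```bash
python3 -m handwheel '[[[0,0,0,0,0,0.001,0],[0,0,0,0,0,0.001,0],[0,0,0,0,0,0,0]]]'
python3 -m handwheel '[[[0,0,0,0,0,0.001,0],[0,0,0,0,0,0.001,0],[0,0,0,0,0,0,0],[0,0,0,0,0,0,0]]]'
```

```text
time_s: 17.5
tcp_pos: [0.642, 0.1872, 0.0485]
ee_rot: [[-0.079, -0.997, 0.001], [-0.997, 0.079, 0.0], [-0.0, -0.001, -1.0]]
wrist_force: [-1.1, 0.4, 5.4]
gripper_width: 0.006
gripper_force: 2.7
time_s: 17.9
tcp_pos: [0.6421, 0.1872, 0.0483]
ee_rot: [[-0.078, -0.997, 0.001], [-0.997, 0.078, -0.0], [-0.0, -0.001, -1.0]]
wrist_force: [-3.9, 0.5, 12.2]
gripper_width: 0.006
gripper_force: 6.2
```

There is a hard stop at z = 0.048 after the roughly 5 N spring force, so the button is fully pressed. Releasing and retreating.

```bash
python3 -m handwheel '[[[0,0,0,0,0,-0.003,0],[0,0,0,0,0,-0.01,0],[0,0,0,0,0,-0.025,0],[0,0,0,0,0,-0.035,0],[0,0,0,0.03,0,-0.03,0],[0,0,0,0.045,0,-0.01,0],[0,0,0,0.045,0,0,0],[0,0,0,0.045,0,0,0],[0,0,0,0.04,0,0,0],[0,0,0,0.02,0,0,0],[0,0,0,0,0,0,0],[0,0,0,0,0,0,0]]]'
python3 - <<'E'
from h import *
goto(.055,.134,.08)
b=shot("side","pics/side7.png")
cv2.imwrite("pics/s7.png",cv2.resize(b[130:280,180:330],None,fx=3.8,fy=3.8,interpolation=cv2.INTER_CUBIC))
E
```

```text
time_s: 19.1
tcp_pos: [0.6238, -0.0375, 0.1585]
ee_rot: [[-0.08, -0.997, -0.001], [-0.997, 0.08, 0.0], [-0.0, 0.001, -1.0]]
wrist_force: [0.2, 0.8, -0.2]
gripper_width: 0.004
gripper_force: 0.0
t 19.1 reader [ 0.0561 -0.0869] z 0.1585 F [ 0.2  0.8 -0.2] yrel 89.99 tilt [-0.     0.001 -1.   ] need tool [-0.2208  0.0011  0.0786]
```

View pics/s7.png

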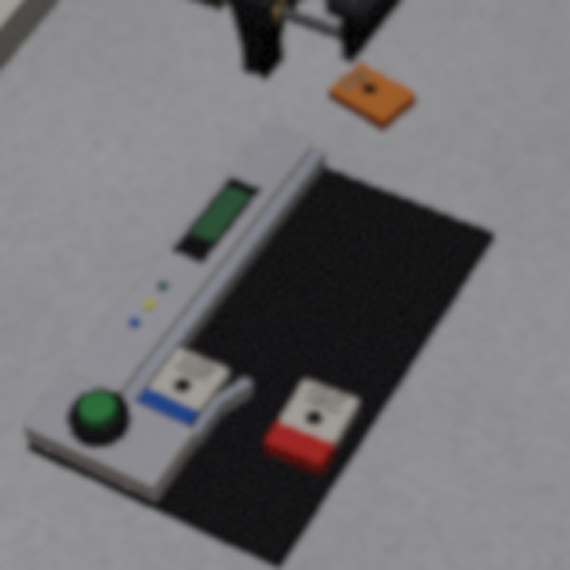

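The picture shows the cartridge home in the pocket at (185,385), the button back up at (98,408), the red cartridge at (312,425) and the orange at (372,95) both where they were, and the arm clear of everything.

```bash
python3 -c "
from station import r
print(r.finish_job())"
```

```text
the job is handed in; nothing more can be done
None
```

I handed the job in at about 19 s: the blue cartridge was pushed flush to the rail and slid fully home, then the start button was pressed to its stop and released, with the used and orange cartridges left in place; the judge's verdict was not shown.

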